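# Close the draught shield and tare the balance

### The job

The empty weighing dish is on the balance: push the draught shield's sliding cover gently fully shut with the fingertips, only then press the wide tare key in the middle of the key row lightly all the way down, let it come back up and withdraw. Press none of the small round keys, and leave the dish and everything else on the bench where it stands; nothing is to be gripped or lifted.

Things in the scene. Friction and masses are not known exactly. Their poses are not given: they have to be found in the camera images.
- balance: White and grey precision balance, 340 x 210 mm, fixed. Origin: centre of its footprint at bench level; x points from its front panel to its rear, y to its left. Panel (x -168 to -62 mm) slopes from 46 up to 61 mm high. Then the glass draught-shield chamber (x -62 to +103 mm, 170 wide, 155 high) around the pan, then the rear housing (149 high). The sliding cover on top is 156.5 mm high.
- cover (a joint): Opening of the sliding draught-shield cover in m: 0 fully shut (against its front stop), up to 0.115 open; it grows as the cover slides back along the balance's +x. It moves against about 1.2 N of friction and stays where it is left.
- cover_grip (a point): Middle of the top edge of the cover's upright finger bar, 172.5 mm above the bench: 70 mm along the balance's y, 9 mm thick along x, standing 16 mm above the cover's flat plate, which reaches 145 mm behind the bar and 14 mm in front of it. It moves with the cover; when shut it is at x -45.5 mm in the balance frame.
- tare (a joint): Travel of the tare key in m: 0 up, 0.006 fully down; springs back. It starts to move at about 1 N and is fully down, on a hard stop, at about 4.5 N.
- tare_top (a point): Centre of the top face of the tare key, the one wide bar key (56 mm along y, 18 mm along x) in the middle of the row of five; 10 mm above the panel, 60 mm above the bench, tilted 8 degrees to the front (pressed nearly straight down); at x -141 mm, y 0 in the balance frame, 80 mm in front of the glass.
- dish: Small empty round weighing dish, aluminium, 64 mm wide and 14 mm high, standing loose on the balance's pan inside the draught shield (pan surface 76 mm above the bench). Origin: centre of its underside. To be left alone.
- jar: Brown glass jar with white cap, 60 mm wide, 85 mm high. Bystander. Origin: centre of underside.
- dropper: Small dropper bottle with red cap, 32 mm wide, 62 mm high. Bystander. Origin: centre of underside.
- spatula: Thin steel weighing spatula, 189 mm long along its x, 7 mm thick, lying on the bench on the balance's right. Bystander. Origin: its middle, underside.
- coverslips: Box of cover slips with blue lid, 62 x 58 x 24 mm. Bystander. Origin: centre of underside.
- petri: Closed glass petri dish, 92 mm wide, 15 mm high. Bystander. Origin: centre of underside.
- beaker: Glass beaker, 68 mm wide, 90 mm high. Bystander. Origin: centre of underside.
- slidebox: White slide box with grey lid, 92 x 38 x 34 mm. Bystander. Origin: centre of underside.
- key_left_outer (a joint): Travel in m (0 up, 0.006 down) of a small round key, 14 mm wide, same height and spring as the tare key, in the same row, 85 mm to the left of the tare key's centre. Must not be pressed.
- key_left_inner (a joint): Travel in m (0 up, 0.006 down) of a small round key, 14 mm wide, same height and spring as the tare key, in the same row, 54 mm to the left. Must not be pressed.
- key_right_inner (a joint): Travel in m (0 up, 0.006 down) of a small round key, 14 mm wide, same height and spring as the tare key, in the same row, 54 mm to the right. Must not be pressed.
- key_right_outer (a joint): Travel in m (0 up, 0.006 down) of a small round key, 14 mm wide, same height and spring as the tare key, in the same row, 85 mm to the right. Must not be pressed.

How it is judged:
By the outcome, as a careful person would: the job done as asked, in the order asked, and still so for the second after the job is handed in, with the robot touching nothing.
It also fails if it takes over 42 s, if anything falls off the work surface, if the arm or the gripper's body presses on something with over 40 N, if the wrist force passes 120 N, or if a joint passes its speed limit or range.

### The arm

A 7-joint arm with a two-finger parallel gripper is mounted at the origin on the work surface. World frame = base frame: x ahead of the robot, y to its left, z up, the work surface at z = 0. Lengths are in m, angles in rad, forces in N, time in s.
With the tool pointing down it reaches from about 0.4 to 0.875 m from the base axis. Payload 4.4 kg.
Tool frame: the origin (TCP) lies midway between the tips of the shut fingers; the grasp point (between the pads) lies grip_depth behind it (grip_depth is the distance from the TCP to the grasp point, in m); z points along the fingers, y is the direction in which the jaws open and shut (so a half turn about z gives the same grasp; the last joint's range is limited). The gripper opens to 85 mm and grips with 20 to 120 N. Pads are 22 mm wide; open, the fingers measure 114 mm over their backs; the gripper's body (76 mm by 85 mm) begins 54 mm behind the grasp point. The pads swing forward as they close: fully open they stand 13 mm farther back than shut.
Start: joints at [1.048, 0.628, 0.038, 1.517, -0.027, 0.996, -0.02], TCP at [0.287, -0.583, 0.231] pointing down, gripper open.
Joint ranges: [-3.06, 3.06], [-0.37, 2.12], [-1.25, 1.32], [0.18, 2.47], [-1.1, 4.24], [0.23, 1.98], [-2.94, 2.94]. Speed limits (rad/s): [2.57, 2.57, 3.14, 3.14, 3.14, 3.14, 3.14].

### API

Orientations are given as a rotation vector (axis times angle).
In Python, from workcell import * gives the robot as it stands.
- The arm moves only by the tool send_rows, never from a script. Its argument "deltas" is a list of rows, each a list of 5 numbers: the opening, from 0 (shut) to 1 (fully open), then the shift along the tool's x, y, z in m, then the turn about the tool's z in rad. A call has 1 to 10 rows; each row is the pose to reach, as a shift and turn from the pose commanded when the call began, along the tool's axes at that moment; what a row does not reach only later rows make up. A row lasts 1/10 s, in which the tool goes at most 50 mm and 8.59 degrees, less where a joint would pass 70% of its speed; a pose out of reach is approached as far as the arm can. A call with a gripper value outside its range is refused whole. The fingers move at their own pace and stop on an object; "force" is the grip in N (left out, the last holds). Time passes only in rows, so rows that repeat a pose let the fingers close. It gives the time, the measured TCP pose, the force and the opening at its end, in the units of the state.
- sense(): the state, without advancing time (a new reading comes with each control period).
- capture(name): name is "scene" or "top" or "wrist"; returns the picture (400x640x3 uint8, red, green, blue); there is no depth.
- camera_params(name): a dict with "fx", "fy", "cx", "cy" (pixels), "k1" (the pictures are not rectified: a ray, as slopes to the right and down, at radius r is drawn at 1 + k1 r^2 times it, then the intrinsics apply), "xyz" and "attitude" of the camera in the world; the wrist camera has in their place "tool_from_camera" (4x4, takes a point from camera to tool coordinates, whose origin is the TCP and whose axes are the flange's). Camera axes: x right, y down, z forward; pixel columns grow to the right and rows downward; lengths in m; the calibration is good to about 2 mm. A picture is of the moment at which its call begins: read the wrist's pose just before it. camera_params takes no time and is no camera call.
- sign_off(): hands the job in, once; it reports no verdict.
The state is a dict: "time_s": time; "joint_pos": joint angles; "joint_velocities": joint speeds; "joint_efforts": joint torques, N m; "eef_pos": TCP position; "ee_rot": TCP orientation; "wrist_force": force on the tool from outside, world axes, zero at the start; "torque": the same for the moment, N m; "finger_gap": finger opening in m.
Only numpy, scipy, OpenCV 4.12 (cv2) and the standard library are available. Lean on these libraries where they do the work, as an engineer would, in place of code of your own. Each camera call takes 0.05 s, during which the arm holds its last target.

## Working session

There is one attempt and no reset: what is moved stays moved. The work goes in short steps, Python scripts to look and compute and a tool call to move; the robot and the scene stay as the last step left them, time stands still between calls to the robot, and variables do not carry over. Pictures are saved under pics/ and viewed, and the job is handed in when it is done.

Besides the shell and the picture viewer there is one more tool, called as name([rows], argument=value, ...), one row to a line, values as JSON. send_rows: Moves the arm, as the interface text tells. Its arguments: {"type":"object","properties":{"deltas":{"type":"array"},"force":{"type":"number"}},"required":["deltas"]}

```bash
mkdir -p pics; ls; python3 - <<'E'
from workcell import *
import cv2
s=sense();print(s)
for n in("scene","top","wrist"):
    print(n,camera_params(n))
    cv2.imwrite(f"pics/{n}0.png",capture(n)[:,:,::-1])
E
```

```text
pics
{'time_s': 0.0, 'joint_pos': array([ 1.04820917,  0.62930387,  0.03840258,  1.51838481, -0.0269909 ,
        0.99628916, -0.01999503]), 'joint_velocities': array([-0.00017263, -0.00082714, -0.00133602,  0.00069226,  0.00080987,
        0.00017557, -0.00157013]), 'joint_efforts': array([-1.47359260e-04, -5.63386667e+01,  1.22607742e+00, -1.93440467e+01,
        1.09162283e-02,  1.05881039e-02, -1.15003218e-05]), 'eef_pos': array([ 0.28646091, -0.5827733 ,  0.23041037]), 'ee_rot': array([-3.05822392e+00, -7.10949360e-01,  6.75315386e-04]), 'wrist_force': array([-1.74259591,  1.28391503, -0.62062698]), 'torque': array([-0.05005951,  0.01403095,  0.01521201]), 'finger_gap': 0.08507641111282824}
scene {'fx': 374.01921282532896, 'fy': 374.01921282532896, 'cx': 317.6935467512295, 'cy': 201.0816882814421, 'k1': -0.0908778202426699, 'xyz': array([ 1.17546046, -0.04367209,  0.6347569 ]), 'attitude': array([-1.78053646, -1.63459525,  0.71787055])}
top {'fx': 497.162069088008, 'fy': 497.162069088008, 'cx': 320.17484238740064, 'cy': 203.31044774852975, 'k1': -0.11673111705364386, 'xyz': array([0.47639725, 0.0253769 , 1.25342157]), 'attitude': array([-2.16474624,  2.18451963, -0.09969332])}
wrist {'fx': 301.4923257913714, 'fy': 301.4923257913714, 'cx': 316.82669062969546, 'cy': 197.27046827669906, 'k1': -0.05828529475504232, 'tool_from_camera': array([[ 7.59117461e-04, -9.53052377e-01, -3.02804542e-01,
         7.67905366e-02],
       [ 9.99999683e-01,  6.50844472e-04,  4.58475119e-04,
        -3.80028089e-04],
       [-2.39872139e-04, -3.02804794e-01,  9.53052569e-01,
        -1.41735558e-01],
       [ 0.00000000e+00,  0.00000000e+00,  0.00000000e+00,
         1.00000000e+00]])}
```

View pics/scene0.png

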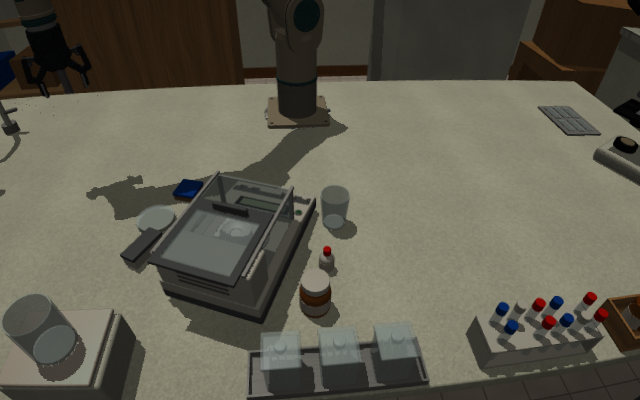

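View pics/top0.png

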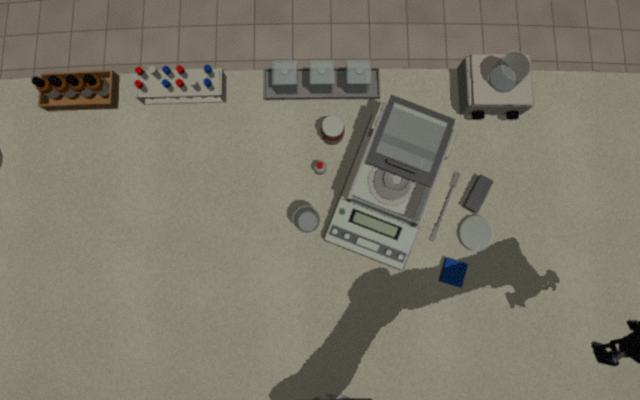

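View pics/wrist0.png

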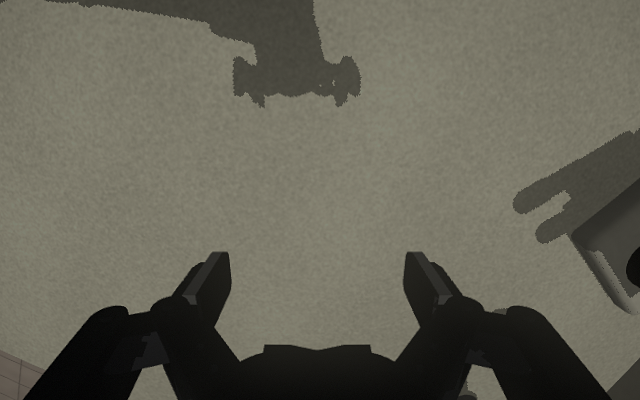

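The top view shows the balance with its front towards the robot. The tare key is near (367,244) and the finger bar near (401,166), so the cover is well open. I'll zoom in for exact pixels.

```bash
python3 - <<'E'
import cv2
a=cv2.imread("pics/top0.png")[85:285,290:490]
cv2.imwrite("pics/topz.png",cv2.resize(a,(800,800),interpolation=cv2.INTER_CUBIC)[200:,:])
cv2.imwrite("pics/topz1.png",cv2.resize(a,(800,800),interpolation=cv2.INTER_CUBIC)[:600,:])
a=cv2.imread("pics/scene0.png")[165:315,140:340]
cv2.imwrite("pics/scenez.png",cv2.resize(a,(800,600),interpolation=cv2.INTER_CUBIC))
E
```

```text
(no output)
```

View pics/topz.png

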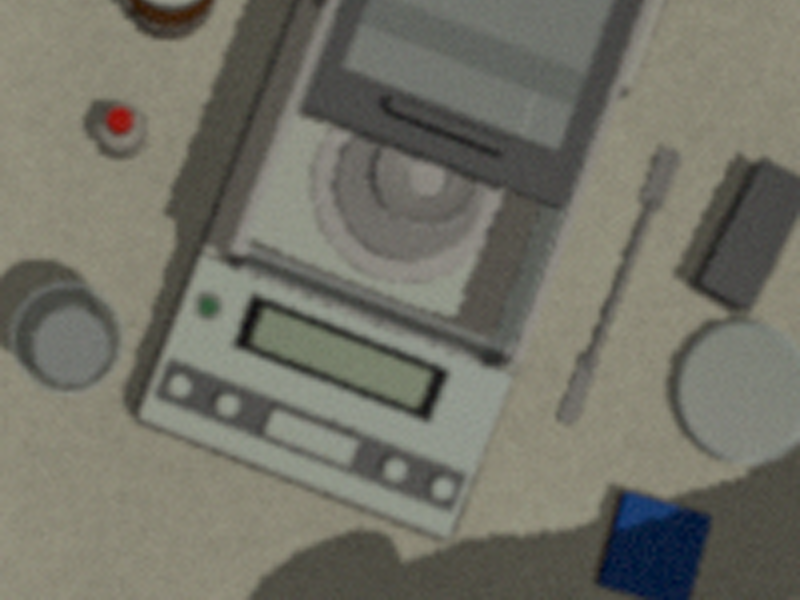

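View pics/topz1.png

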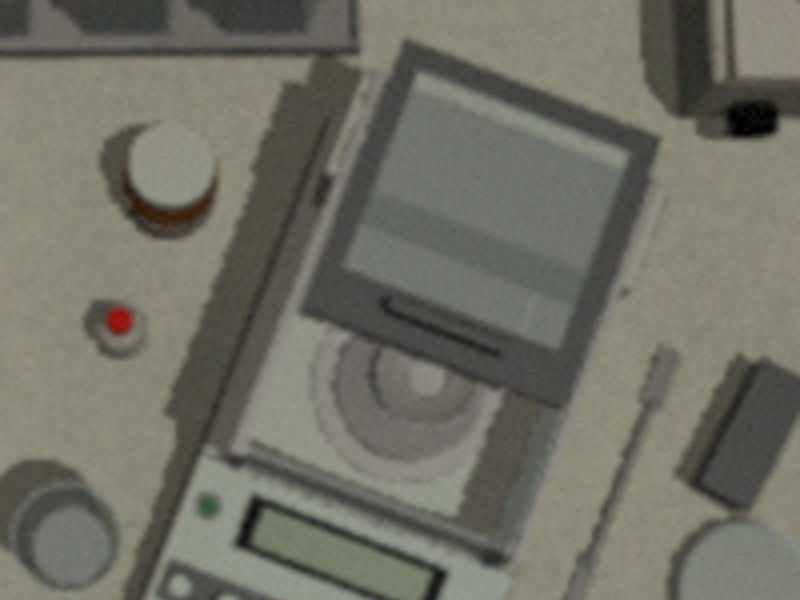

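View pics/scenez.png

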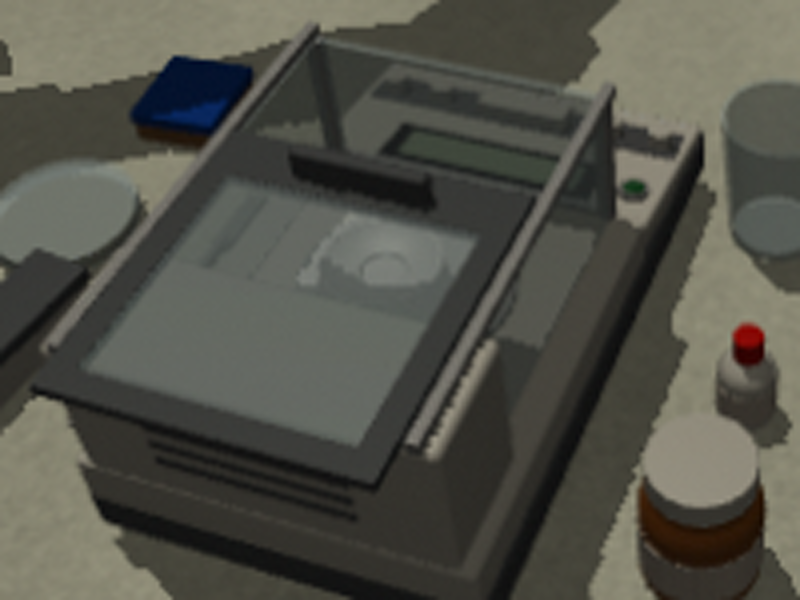

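```bash
cat > h.py <<'E'
import numpy as np, cv2
from scipy.spatial.transform import Rotation as R
from workcell import *
def cam(n,s=None):
    p=camera_params(n)
    if n=="wrist":
        T=np.eye(4);T[:3,:3]=R.from_rotvec(s["ee_rot"]).as_matrix();T[:3,3]=s["eef_pos"]
        M=T@p["tool_from_camera"];return p,M[:3,3],M[:3,:3]
    return p,np.array(p["xyz"]),R.from_rotvec(p["attitude"]).as_matrix()
def ray(c,uv):
    p,o,Rm=c
    K=np.array([[p["fx"],0,p["cx"]],[0,p["fy"],p["cy"]],[0,0,1]])
    q=cv2.undistortPoints(np.array([[uv]],float),K,np.array([p["k1"],0,0,0.]))[0,0]
    d=Rm@np.r_[q,1];return o,d/np.linalg.norm(d)
def plane(c,uv,z):
    o,d=ray(c,uv);return o+d*(z-o[2])/d[2]
def tri(r1,r2):
    A=np.c_[r1[1],-r2[1]];t=np.linalg.lstsq(A,r2[0]-r1[0],rcond=None)[0]
    a=r1[0]+t[0]*r1[1];b=r2[0]+t[1]*r2[1];return (a+b)/2,np.linalg.norm(a-b)
def proj(c,P):
    p,o,Rm=c;q=Rm.T@(np.asarray(P)-o);q=q[:2]/q[2];q=q*(1+p["k1"]*(q@q))
    return q*[p["fx"],p["fy"]]+[p["cx"],p["cy"]]
E
cat > m.py <<'E'
from h import *
np.set_printoptions(precision=4,suppress=True)
T=cam("top");S=cam("scene")
tz=lambda X,Y:((X+.5)/4-.5+290,(Y+.5)/4-.5+85)
sz=lambda X,Y:((X+.5)/4-.5+140,(Y+.5)/4-.5+165)
k={n:plane(T,tz(x,y+200),.060)for n,x,y in[("LO",180,385),("LI",228,403),("T",311.5,437),("RI",395,469),("RO",442,488)]}
for n in k:print(n,k[n])
d=k["LO"]-k["RO"];print("span",np.linalg.norm(d),"yaw",np.degrees(np.arctan2(-d[0],d[1])))
yaw=np.arctan2(-d[0],d[1]);ux=np.array([np.cos(yaw),np.sin(yaw)]);uy=np.array([-ux[1],ux[0]])
tare=(k["LO"]+k["RO"]+k["LI"]+k["RI"]+k["T"])[:2]/5
O=tare+.141*ux;print("origin",O)
def w(x,y,z):return np.r_[O+x*ux+y*uy,z]
# LCD / cover corners check
for n,uv,z in[("coverFL",tz(302,310),.1565),("coverFR",tz(558,405),.1565),("coverRL",tz(407,40),.1565),("coverRR",tz(660,137),.1565),("barL",tz(385,298),.1725),("barR",tz(500,352),.1725),("frontL",tz(140,615),.046),("frontR",tz(447,735),.046)]:
    P=plane(T,uv,z);print(n,P,"bal",(P[:2]-O)@ux,(P[:2]-O)@uy)
L=tri(ray(T,tz(385,298)),ray(S,sz(432,181)));Rr=tri(ray(T,tz(500,350)),ray(S,sz(290,151)))
for P,e in(L,Rr):print("tri",P,e,"bal",(P[:2]-O)@ux,(P[:2]-O)@uy)
for n,u,v in(("coverL",(302,310),(532,202)),("coverRL",(407,40),(372,482)),("coverRR",(660,137),(40,388))):
    P,e=tri(ray(T,tz(*u)),ray(S,sz(*v)));print(n,P,e,"bal",(P[:2]-O)@ux,(P[:2]-O)@uy)
E
python3 m.py
```

```text
LO [ 0.5191 -0.0094  0.06  ]
LI [ 0.5081 -0.038   0.06  ]
T [ 0.4872 -0.0879  0.06  ]
RI [ 0.4675 -0.1377  0.06  ]
RO [ 0.4558 -0.1658  0.06  ]
span 0.16877822296073303 yaw -22.050624436988684
origin [ 0.6182 -0.1407]
coverFL [ 0.6686 -0.0766  0.1565] bal 0.022636196119351963 0.07829897285257245
coverFR [ 0.6139 -0.2192  0.1565] bal 0.025499511769857423 -0.07434971400736626
coverRL [ 0.8243 -0.1398  0.1565] bal 0.19071766014478578 0.07819064210409912
coverRR [ 0.7674 -0.2834  0.1565] bal 0.19186728089497876 -0.07622557978853903
barL [ 0.6722 -0.1212  0.1725] bal 0.042693791537497694 0.0383462429012603
barR [ 0.6416 -0.1842  0.1725] bal 0.03803461845358515 -0.03155050725983974
frontL [0.5017 0.0147 0.046 ] bal -0.16633916940759239 0.10024771187123377
frontR [ 0.4271 -0.1706  0.046 ] bal -0.16592222648845295 -0.099421566296654
tri [ 0.6726 -0.1208  0.17  ] 0.0015184347747624592 bal 0.042916687891513206 0.038899268855567895
tri [ 0.6437 -0.1867  0.1669] 0.002694974058956551 bal 0.04094595336539891 -0.03305225255960313
coverL [ 0.6696 -0.0766  0.1506] 0.0011807620223299152 bal 0.023574629550557356 0.07872993239586089
coverRL [ 0.825  -0.1391  0.1542] 0.002084017512285642 bal 0.1910492704528247 0.07908145174286872
coverRR [ 0.7678 -0.2822  0.1531] 0.0041702238340350865 bal 0.19176890443467706 -0.07500353635341475
```

Yaw is -22°. The key span measures 169 mm against 170 expected, the cover corners check out, and the bar sits about 88 mm open. Next I'll work out the move to a hover point behind the bar, with the jaw axis along the balance's x.

```bash
cat > g.py <<'E'
from h import *
np.set_printoptions(precision=4,suppress=True)
O=np.array([.6182,-.1407]);yaw=np.radians(-22.05)
ux=np.array([np.cos(yaw),np.sin(yaw)]);uy=np.array([-ux[1],ux[0]])
def w(x,y,z):return np.r_[O+x*ux+y*uy,z]
def bal(P):return np.r_[(P[:2]-O)@ux,(P[:2]-O)@uy,P[2]]
def go(P,s=None):
    s=s or sense();M=R.from_rotvec(s["ee_rot"]).as_matrix()
    ty=M[:,1];a=np.degrees(np.arctan2(ty[1],ty[0]))
    print("t",s["time_s"],"now bal",bal(s["eef_pos"]),"tilt z",M[:,2],"gap",s["finger_gap"],"F",s["wrist_force"],"j",s["joint_pos"])
    turn=(a-np.degrees(yaw)+180)%360-180
    print("tool shift",M.T@(P-s["eef_pos"]),"turn",np.radians(turn))
E
python3 -c "
from g import *
go(w(.085,.002,.225))"
```

```text
t 0.15 now bal [-0.1414 -0.5344  0.2306] tilt z [-0.0007  0.0013 -1.    ] gap 0.08544310165718512 F [-0.0893 -0.262  -0.6574] j [ 1.0482  0.6291  0.0385  1.5181 -0.027   0.9963 -0.02  ]
tool shift [ 0.5509 -0.1885  0.0059] turn -0.72919638427598
```

send_rows([
  [0, 0.04, -0.014, -0.02, -0.05],
  [0, 0.08, -0.028, -0.03, -0.1],
  [0, 0.12, -0.042, -0.03, -0.16],
  [0, 0.16, -0.056, -0.03, -0.21],
  [0, 0.2, -0.07, -0.03, -0.27],
  [0, 0.24, -0.084, -0.03, -0.32],
  [0, 0.28, -0.098, -0.03, -0.37],
  [0, 0.32, -0.112, -0.03, -0.42],
  [0, 0.36, -0.126, -0.03, -0.48],
  [0, 0.4, -0.14, -0.03, -0.53],
], force=20)

```text
time_s: 1.15
eef_pos: [0.5848, -0.2799, 0.2611]
ee_rot: [-2.765, -1.491, 0.001]
wrist_force: [0.8, -1.1, 0.9]
finger_gap: -0.0001
```

```bash
python3 -c "
from g import *
go(w(.085,.002,.225))"
```

```text
t 1.15 now bal [ 0.0213 -0.1416  0.2611] tilt z [-0.0005  0.0001 -1.    ] gap -0.00012225540677187396 F [ 0.7581 -1.1268  0.8985] j [ 0.4719  0.5999 -0.1172  1.4826  0.0757  1.0641 -0.2436]
tool shift [0.1533 0.0344 0.036 ] turn -0.19701589876048314
```

send_rows([
  [0, 0.04, 0.008, 0, -0.05],
  [0, 0.08, 0.016, 0, -0.1],
  [0, 0.11, 0.025, 0, -0.15],
  [0, 0.14, 0.032, 0, -0.2],
  [0, 0.14, 0.032, 0, -0.2],
  [0, 0.14, 0.032, 0, -0.2],
])

```text
time_s: 1.75
eef_pos: [0.6877, -0.1814, 0.2605]
ee_rot: [-2.603, -1.758, 0.002]
wrist_force: [0.5, -1.3, -0.5]
finger_gap: -0.0001
```

```bash
python3 - <<'E'
from g import *
go(w(.075,.002,.20))
s=sense()
c=cam("wrist",s)
cv2.imwrite("pics/w1.png",capture("wrist")[:,:,::-1])
cv2.imwrite("pics/s1.png",capture("scene")[:,:,::-1])
for x in(.0375,.0465):
  for y in(-.035,.035): print(x,y,proj(c,w(x,y,.1725)))
E
```

```text
t 1.75 now bal [ 0.0797 -0.0116  0.2605] tilt z [-0.0015  0.0001 -1.    ] gap -6.48933945547206e-05 F [ 0.4924 -1.2805 -0.4653] j [ 0.3031  0.7055 -0.165   1.2771  0.116   1.1697 -0.2515]
tool shift [ 0.0137 -0.0046  0.0605] turn 0.001967403996416778
0.0375 -0.035 [266.7417 228.7662]
0.0375 0.035 [262.4158 143.8452]
0.0465 -0.035 [277.5709 228.8195]
0.0465 0.035 [274.2295 143.8401]
```

View pics/w1.png

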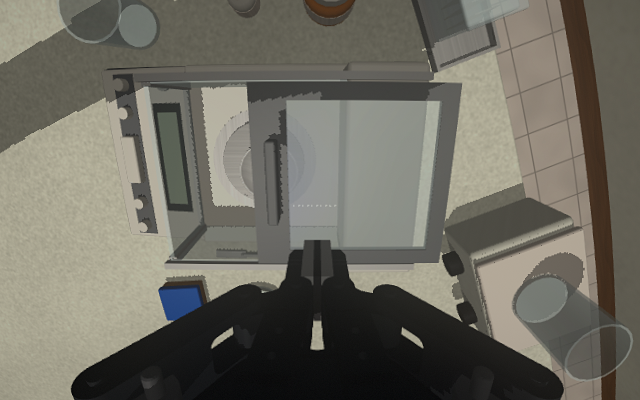

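View pics/s1.png

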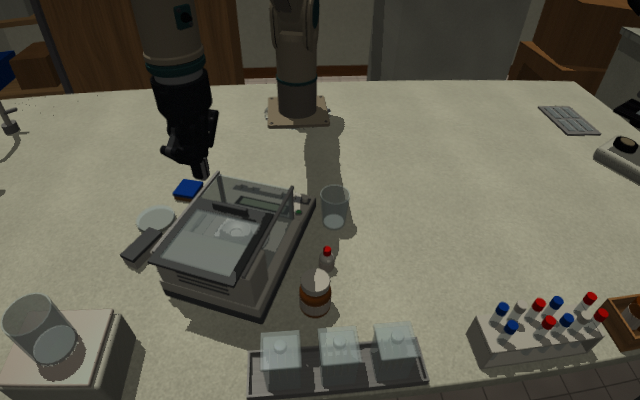

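```bash
python3 - <<'E'
from g import *
s=sense()
print(proj(cam("scene"),s["eef_pos"]))
a=cv2.imread("pics/w1.png")[125:245,240:400]
cv2.imwrite("pics/w1z.png",cv2.resize(a,(800,600),interpolation=cv2.INTER_CUBIC))
E
```

```text
[201.5508 176.9571]
```

View pics/w1z.png

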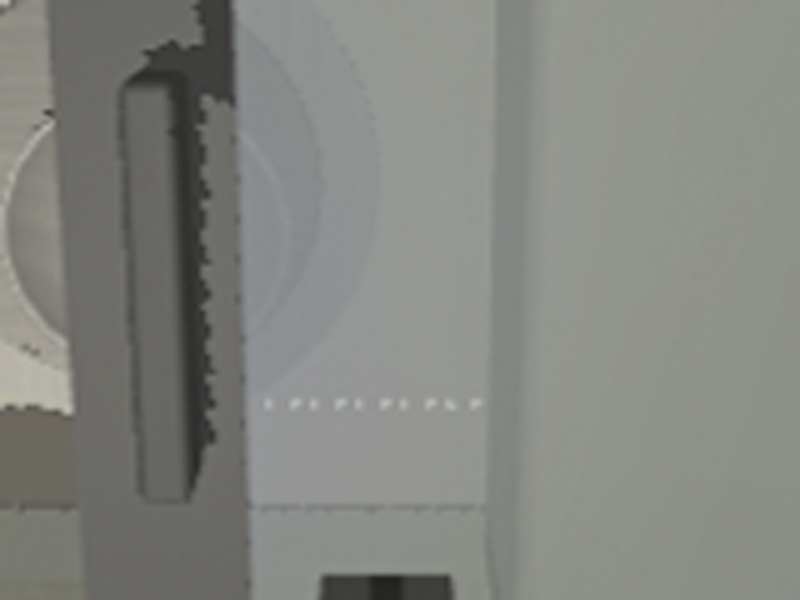

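```bash
python3 - <<'E'
from g import *
s=sense();c=cam("wrist",s);T=cam("top")
z=lambda X,Y:((X+.5)/5-.5+240,(Y+.5)/5-.5+125)
for q in((123,88),(170,86),(190,498),(140,498)): print(bal(plane(c,z(*q),.1725)))
go(w(.072,.004,.195))
E
```

```text
[0.0391 0.0337 0.1725]
[0.0463 0.034  0.1725]
[ 0.0467 -0.0336  0.1725]
[ 0.0384 -0.0336  0.1725]
t 1.85 now bal [ 0.0798 -0.0141  0.261 ] tilt z [-0.0014 -0.0012 -1.    ] gap 6.173876721036917e-05 F [-1.0125  0.2508 -0.3458] j [ 0.3052  0.7044 -0.1633  1.2778  0.1162  1.1696 -0.2514]
tool shift [ 0.0182 -0.0078  0.066 ] turn -0.0011764013507147095
```

send_rows([
  [0, 0.006, -0.003, 0.02, 0],
  [0, 0.01, -0.006, 0.04, 0],
  [0, 0.014, -0.008, 0.06, 0],
  [0, 0.014, -0.008, 0.06, 0],
  [0, 0.014, -0.008, 0.06, 0],
])

```text
time_s: 2.35
eef_pos: [0.6852, -0.1676, 0.2018]
ee_rot: [2.606, 1.754, -0.001]
wrist_force: [1.1, -0.1, -0.1]
finger_gap: -0.0002
```

```bash
python3 - <<'E'
from g import *
go(w(.072,.004,.163))
s=sense()
c=cam("wrist",s)
a=capture("wrist")[:,:,::-1];cv2.imwrite("pics/w2.png",a)
cv2.imwrite("pics/w2z.png",cv2.resize(a[100:260,200:400],(800,640),interpolation=cv2.INTER_CUBIC)[:600])
for x in(.0375,.0465):
  for y in(-.034,.036): print(x,y,proj(c,w(x,y,.1725)))
E
```

```text
t 2.35 now bal [0.0722 0.0002 0.2018] tilt z [-0.0002 -0.0008 -1.    ] gap -0.00020316378000277867 F [ 1.1142 -0.121  -0.0571] j [ 0.2846  0.7447 -0.1601  1.3681  0.1266  1.0388 -0.2837]
tool shift [ 0.0038 -0.0002  0.0388] turn -0.0008531377122480263
0.0375 -0.034 [264.898  280.1147]
0.0375 0.036 [258.3794 176.1945]
0.0465 -0.034 [278.5737 280.1801]
0.0465 0.036 [273.7601 176.1716]
```

View pics/w2z.png

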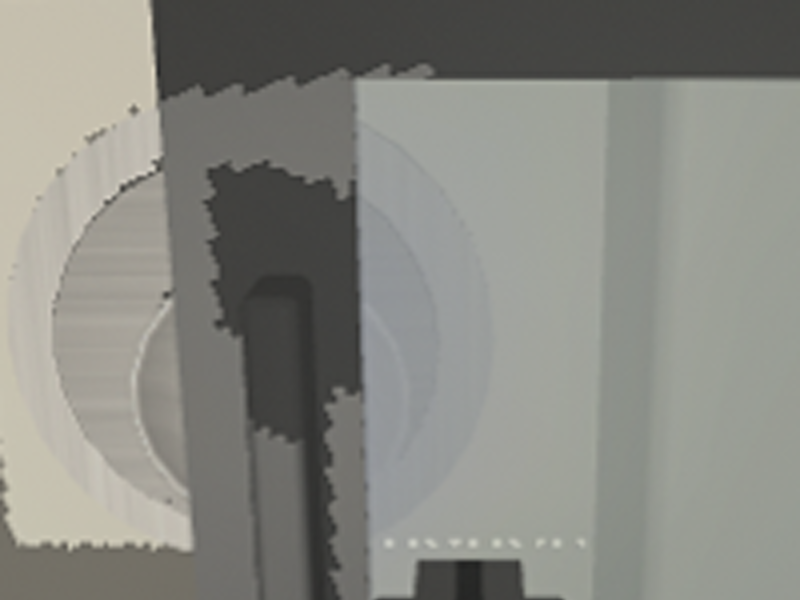

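```bash
python3 - <<'E'
from g import *
s2=dict(eef_pos=np.array([0.6852,-0.1676,0.2018]),ee_rot=np.array([2.606,1.754,-.001]))
s1=dict(eef_pos=np.array([0.6877,-0.1814,0.2605]),ee_rot=np.array([-2.603,-1.758,.002]))
c1=cam("wrist",s1);c2=cam("wrist",s2)
for a,b in(((264.3,142.4),(261.1,174.1)),((273.7,142),(275,174.1))):
    P,e=tri(ray(c1,a),ray(c2,b));print(bal(P),e)
    print(bal(tri(ray(cam("top"),proj(cam("top"),w(.0425,.036,.1725))),ray(c2,b))[0]))
go(w(.068,.001,.164))
E
```

```text
[0.037  0.0346 0.1615] 2.8480437212233037e-05
[0.0407 0.0375 0.1784]
[0.0456 0.0354 0.1648] 0.0010914513272723956
[0.0453 0.0348 0.1606]
t 2.4 now bal [0.0729 0.0004 0.2026] tilt z [ 0.0016 -0.0011 -1.    ] gap 8.737020762530287e-05 F [ 0.1168 -0.4286  1.051 ] j [ 0.2845  0.7441 -0.1601  1.367   0.1266  1.0387 -0.2837]
tool shift [ 0.0006 -0.005   0.0386] turn -0.0008808482651550721
```

send_rows([
  [0, 0, 0, 0.015, 0],
  [0, 0, 0, 0.028, 0],
  [0, 0, 0, 0.035, 0],
  [0, 0, 0, 0.038, 0],
  [0, 0, 0, 0.039, 0],
  [0, 0, 0, 0.039, 0],
])

```text
time_s: 3.0
eef_pos: [0.6859, -0.1661, 0.1623]
ee_rot: [2.604, 1.757, 0.0]
wrist_force: [0.3, 0.1, 0.4]
finger_gap: -0.0001
```

```bash
python3 - <<'E'
from g import *
go(w(-.041+.007,.001,.163))
a=capture("wrist")[:,:,::-1];cv2.imwrite("pics/w3.png",a)
b=capture("scene")[:,:,::-1];cv2.imwrite("pics/s3.png",cv2.resize(b[140:290,140:340],(800,600),interpolation=cv2.INTER_CUBIC))
E
```

```text
t 3.0 now bal [0.0723 0.0018 0.1623] tilt z [ 0.0003 -0.     -1.    ] gap -0.00012601345284508577 F [0.2621 0.0705 0.4328] j [ 0.2816  0.7841 -0.1567  1.4044  0.1346  0.9633 -0.2909]
tool shift [-0.0007 -0.1063 -0.0007] turn 0.0008736098231389553
```

View pics/w3.png

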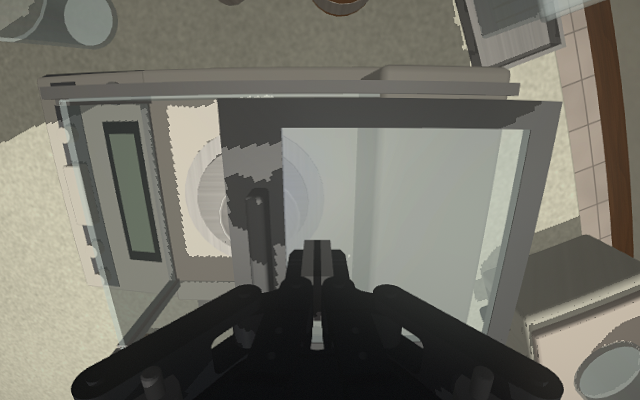

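View pics/s3.png

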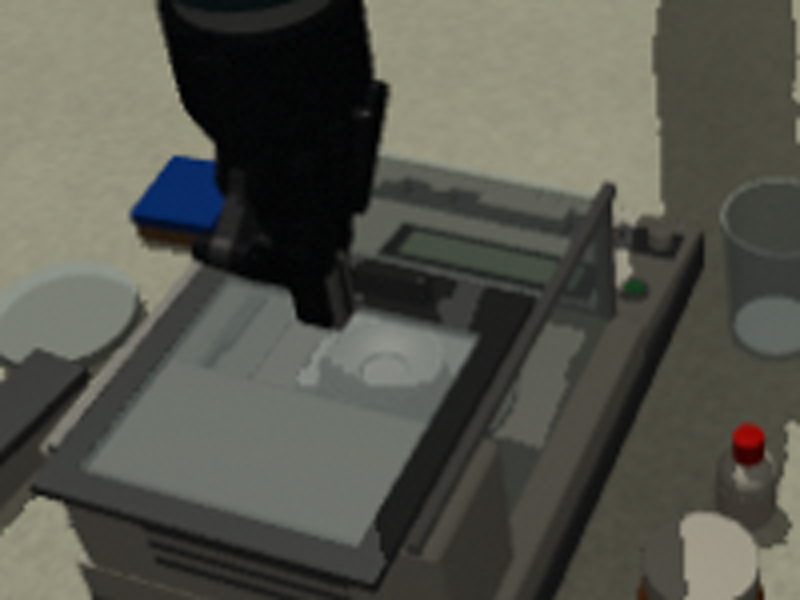

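send_rows([
  [0, 0, -0.005, 0, 0],
  [0, 0, -0.01, 0, 0],
  [0, 0, -0.014, 0, 0],
  [0, 0, -0.017, 0, 0],
  [0, 0, -0.02, 0, 0],
  [0, 0, -0.023, 0, 0],
  [0, 0, -0.026, 0, 0],
  [0, 0, -0.03, 0, 0],
  [0, 0, -0.035, 0, 0],
  [0, 0, -0.04, 0, 0],
])

```text
time_s: 4.1
eef_pos: [0.6484, -0.151, 0.1625]
ee_rot: [2.604, 1.757, 0.0]
wrist_force: [2.0, -0.8, 1.9]
finger_gap: 0.0
```

```bash
python3 - <<'E'
from g import *
go(w(-.041+.007,.001,.163))
a=capture("wrist")[:,:,::-1];cv2.imwrite("pics/w4.png",a)
E
```

```text
t 4.1 now bal [0.0318 0.0017 0.1625] tilt z [ 0.0004 -0.0001 -1.    ] gap 1.8574778284454735e-05 F [ 1.9891 -0.7973  1.8781] j [ 0.2775  0.7268 -0.1583  1.5334  0.135   0.8917 -0.3103]
tool shift [-0.0007 -0.0658 -0.0005] turn 0.0008347672314391006
```

View pics/w4.png

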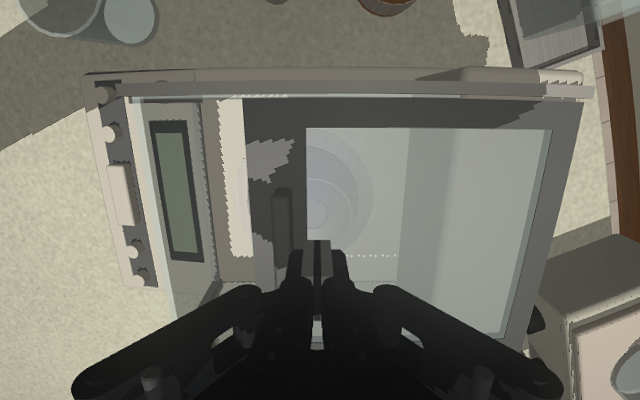

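The bar is following the fingertips with about 2 N on the wrist. I'll continue pushing.

send_rows([
  [0, 0, -0.006, 0, 0],
  [0, 0, -0.012, 0, 0],
  [0, 0, -0.018, 0, 0],
  [0, 0, -0.024, 0, 0],
  [0, 0, -0.03, 0, 0],
  [0, 0, -0.035, 0, 0],
  [0, 0, -0.04, 0, 0],
  [0, 0, -0.044, 0, 0],
  [0, 0, -0.048, 0, 0],
  [0, 0, -0.05, 0, 0],
])

```text
time_s: 5.15
eef_pos: [0.6018, -0.1323, 0.1623]
ee_rot: [-2.604, -1.757, 0.0]
wrist_force: [1.6, -0.5, 1.5]
finger_gap: 0.0002
```

```bash
python3 - <<'E'
from g import *
go(w(-.041+.007,.001,.163))
s=sense();c=cam("wrist",s)
a=capture("wrist")[:,:,::-1];cv2.imwrite("pics/w5.png",a)
print(proj(c,w(-.041,.036,.1725)),proj(c,w(-.05,.036,.1725)))
cv2.imwrite("pics/t5.png",cv2.resize(capture("top")[85:285,290:490,::-1],(600,600),interpolation=cv2.INTER_CUBIC))
E
```

```text
t 5.15 now bal [-0.0184  0.0016  0.1623] tilt z [-0.0004  0.     -1.    ] gap 0.0002242998686731461 F [ 1.5524 -0.4548  1.5482] j [ 0.2693  0.6613 -0.1597  1.6817  0.1353  0.8098 -0.3348]
tool shift [-0.0006 -0.0156 -0.0007] turn 0.0008725118842947804
[269.0593 199.2912] [249.5695 199.2557]
```

View pics/w5.png

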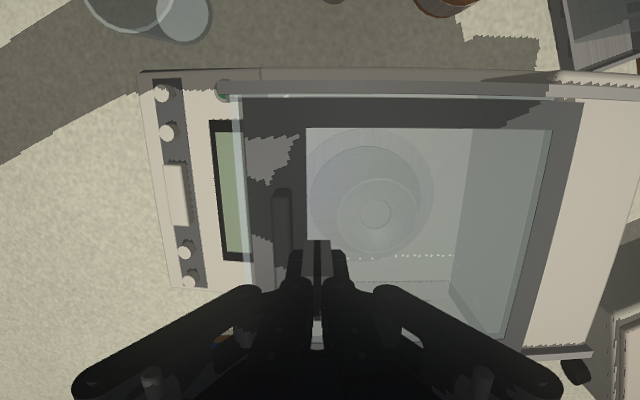

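View pics/t5.png

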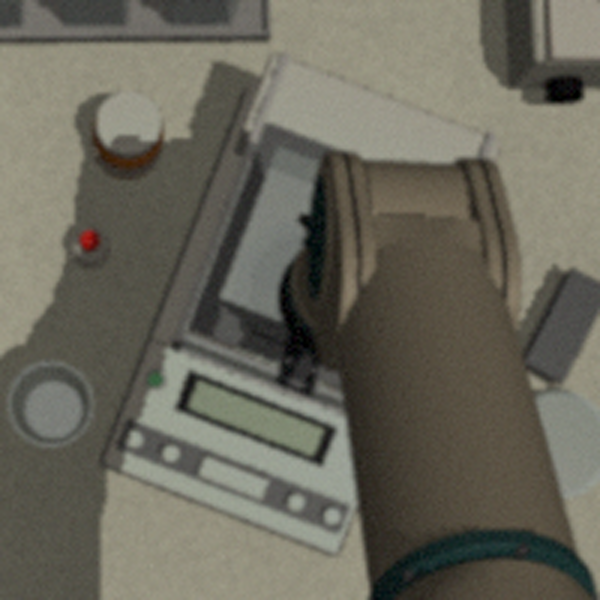

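About 7 mm to go. From here I'll take small steps and watch the force for the stop.

send_rows([
  [0, 0, -0.0015, 0, 0],
  [0, 0, -0.003, 0, 0],
  [0, 0, -0.0045, 0, 0],
  [0, 0, -0.0055, 0, 0],
  [0, 0, -0.0055, 0, 0],
])

```text
time_s: 5.75
eef_pos: [0.5968, -0.1303, 0.1622]
ee_rot: [-2.604, -1.756, 0.001]
wrist_force: [0.4, -0.9, 0.1]
finger_gap: 0.0
```

send_rows([
  [0, 0, -0.001, 0, 0],
  [0, 0, -0.001, 0, 0],
])

```text
time_s: 5.95
eef_pos: [0.5961, -0.13, 0.1623]
ee_rot: [-2.604, -1.757, 0.0]
wrist_force: [0.6, 0.1, -0.4]
finger_gap: -0.0002
```

send_rows([
  [0, 0, -0.001, 0, 0],
  [0, 0, -0.001, 0, 0],
])

```text
time_s: 6.15
eef_pos: [0.5951, -0.1296, 0.1623]
ee_rot: [-2.604, -1.757, 0.0]
wrist_force: [0.8, 0.2, 0.3]
finger_gap: -0.0
```

send_rows([
  [0, 0, -0.001, 0, 0],
  [0, 0, -0.001, 0, 0],
])

```text
time_s: 6.35
eef_pos: [0.5942, -0.1292, 0.1623]
ee_rot: [-2.604, -1.757, 0.0]
wrist_force: [0.5, 0.2, 0.2]
finger_gap: 0.0005
```

send_rows([
  [0, 0, -0.001, 0, 0],
  [0, 0, -0.001, 0, 0],
])

```text
time_s: 6.55
eef_pos: [0.5933, -0.1288, 0.1623]
ee_rot: [-2.604, -1.757, 0.0]
wrist_force: [0.2, 0.1, -0.1]
finger_gap: 0.0002
```

```bash
python3 - <<'E'
from g import *
go(w(-.041+.007,.001,.163))
s=sense();c=cam("wrist",s)
a=capture("wrist")[:,:,::-1]
cv2.imwrite("pics/w6.png",cv2.resize(a[80:280,200:400],(600,600),interpolation=cv2.INTER_CUBIC))
print(proj(c,w(-.041,.036,.1725)),proj(c,w(-.05,.036,.1725)))
E
```

```text
t 6.55 now bal [-0.0276  0.0016  0.1623] tilt z [-0.0002  0.     -1.    ] gap 0.0002052055810321128 F [ 0.1514  0.1437 -0.1443] j [ 0.2673  0.6496 -0.16    1.708   0.1354  0.795  -0.3396]
tool shift [-0.0006 -0.0064 -0.0007] turn 0.0008690611480979454
[289.0878 199.3854] [269.5242 199.3516]
```

View pics/w6.png

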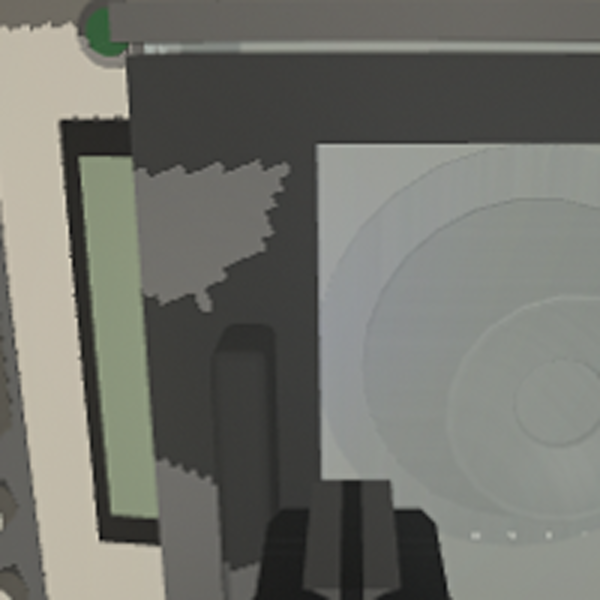

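send_rows([
  [0, 0, -0.001, 0, 0],
  [0, 0, -0.001, 0, 0],
])

```text
time_s: 6.8
eef_pos: [0.5931, -0.1287, 0.1625]
ee_rot: [2.604, 1.756, 0.001]
wrist_force: [3.2, -1.2, -1.4]
finger_gap: -0.0001
```

send_rows([
  [0, 0, -0.001, 0, 0],
  [0, 0, -0.001, 0, 0],
])

```text
time_s: 7.0
eef_pos: [0.5929, -0.1286, 0.1627]
ee_rot: [2.603, 1.755, 0.003]
wrist_force: [5.0, -2.1, -2.4]
finger_gap: -0.0002
```

The TCP stopped as the force rose to 5.4 N, at the predicted shut position. That's the front stop. I'll back off and lift.

send_rows([
  [0, 0, 0.004, 0, 0],
  [0, 0, 0.01, 0, 0],
  [0, 0, 0.012, -0.01, 0],
  [0, 0, 0.012, -0.03, 0],
  [0, 0, 0.012, -0.06, 0],
  [0, 0, -0.02, -0.07, 0],
  [0, 0, -0.05, -0.07, 0],
  [0, 0, -0.08, -0.07, 0],
  [0, 0, -0.09, -0.07, 0],
  [0, 0, -0.09, -0.07, 0],
])

```text
time_s: 8.0
eef_pos: [0.5075, -0.094, 0.2331]
ee_rot: [2.604, 1.758, 0.0]
wrist_force: [-0.8, 0.6, 0.8]
finger_gap: -0.0
```

```bash
python3 - <<'E'
from g import *
go(w(-.141,0,.09))
s=sense();c=cam("wrist",s)
a=capture("wrist")[:,:,::-1]
cv2.imwrite("pics/w7.png",a)
for P in((-.041,.036,.1725),(-.05,.036,.1725),(-.141,0,.06),(-.141,.028,.06)):print(proj(c,w(*P)))
E
```

```text
t 8.0 now bal [-0.1201  0.0017  0.2331] tilt z [ 0.0001 -0.0001 -1.    ] gap -2.330359122578341e-05 F [-0.7622  0.6016  0.7555] j [ 0.2588  0.4396 -0.1845  1.8815  0.1061  0.8298 -0.3636]
tool shift [-0.0017 -0.0209  0.1431] turn 0.0015502635391057616
[432.6358 167.9481]
[419.7745 167.8635]
[297.9625 178.4782]
[297.5377 152.5262]
```

View pics/w7.png

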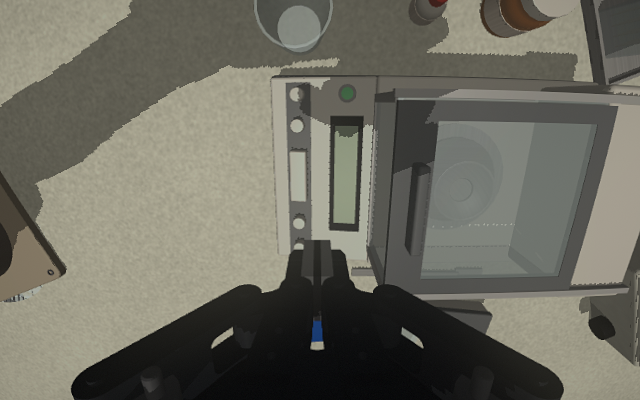

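```bash
python3 - <<'E'
from g import *
a=cv2.imread("pics/w7.png")
cv2.imwrite("pics/w7z.png",cv2.resize(a[70:270,260:460],(600,600),interpolation=cv2.INTER_CUBIC))
t=capture("top")[:,:,::-1]
cv2.imwrite("pics/t7.png",cv2.resize(t[85:285,290:490],(600,600),interpolation=cv2.INTER_CUBIC))
c=cam("top")
for P in((-.041,.037,.1725),(-.05,.037,.1725),(-.064,.078,.1565),(.104,.078,.1565),(.104,-.078,.1565)):print((proj(c,w(*P))-[290,85]+.5)*3-.5)
E
```

```text
[249.8856 329.1839]
[245.484  340.5933]
[184.843 340.059]
[265.2935 133.3662]
[458.4841 209.0889]
```

View pics/w7z.png

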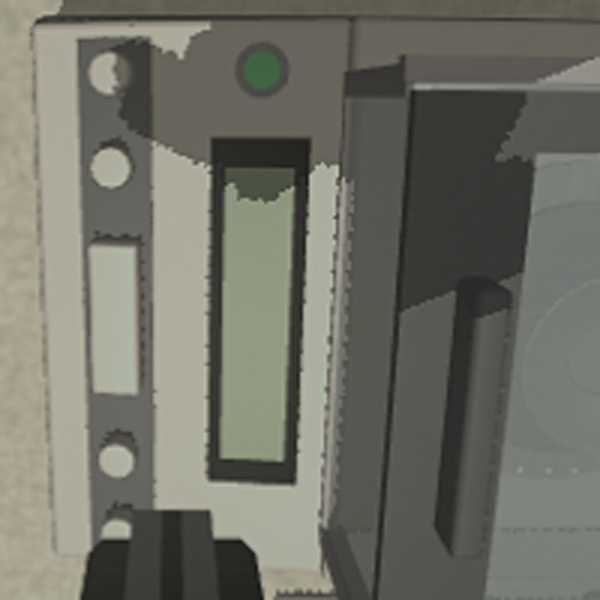

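View pics/t7.png

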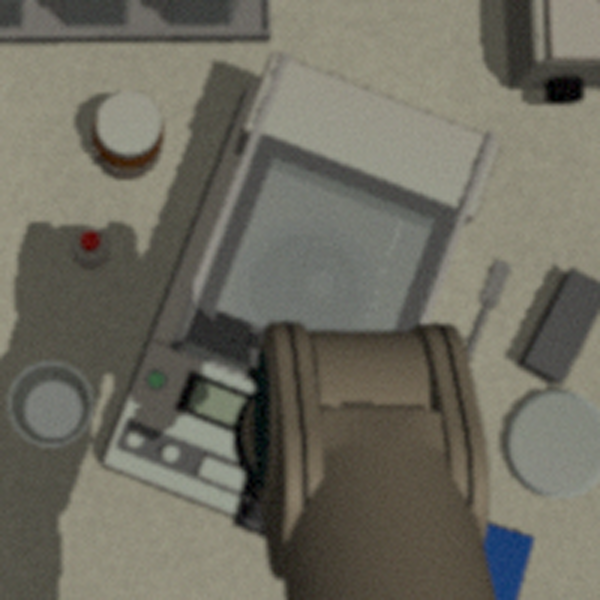

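```bash
python3 - <<'E'
from g import *
s=sense();c=cam("wrist",s)
k1=(298.2,175.9); T=cam("top")
P,e=tri(ray(T,((311.5+.5)/4-.5+290,(637+.5)/4-.5+85)),ray(c,k1));print(bal(P),e)
go(w(-.141,.001,.075))
E
```

```text
[-0.1399 -0.0025  0.0363] 0.0008660789015981972
t 8.1 now bal [-0.1178  0.0017  0.2328] tilt z [ 0.0021 -0.0004 -1.    ] gap 0.00029816914057477067 F [ 0.6228 -0.8495  0.242 ] j [ 0.2591  0.442  -0.1838  1.8778  0.1065  0.8291 -0.3636]
tool shift [-0.0008 -0.0235  0.1578] turn 0.0005760399052874196
```

send_rows([
  [0, 0, -0.008, 0.01, 0],
  [0, 0, -0.016, 0.03, 0],
  [0, 0, -0.021, 0.06, 0],
  [0, 0, -0.021, 0.09, 0],
  [0, 0, -0.021, 0.115, 0],
  [0, 0, -0.021, 0.12, 0],
  [0, 0, -0.021, 0.12, 0],
])

```text
time_s: 8.8
eef_pos: [0.4893, -0.0868, 0.1116]
ee_rot: [-2.604, -1.756, 0.001]
wrist_force: [0.1, 0.6, 0.4]
finger_gap: 0.0001
```

```bash
python3 - <<'E'
from g import *
s=sense();c=cam("wrist",s)
a=capture("wrist")[:,:,::-1]
cv2.imwrite("pics/w8.png",a)
for P in((-.141,0,.06),(-.141,.028,.06),(-.141,.054,.06)):print(proj(c,w(*P)))
go(w(-.141,.001,.062))
E
```

```text
[315.978  221.1378]
[315.9978 181.8634]
[316.0193 142.3737]
t 8.85 now bal [-0.1392  0.0017  0.1125] tilt z [ 0.0008 -0.     -1.    ] gap 0.00017353975646557335 F [-0.2346 -0.7994  0.0766] j [ 0.2162  0.5997 -0.142   2.0453  0.1654  0.5063 -0.4305]
tool shift [-0.0007 -0.0018  0.0505] turn 0.0004593606858190734
```

View pics/w8.png

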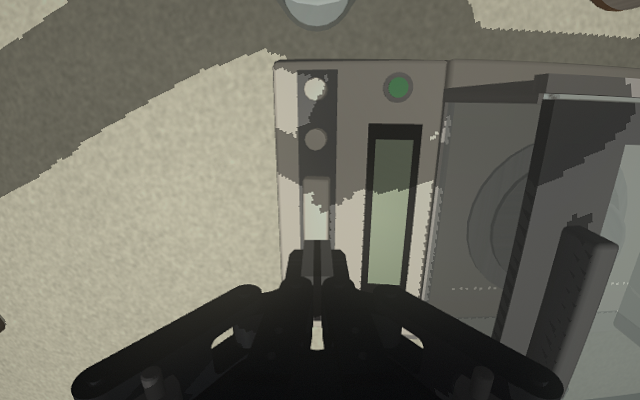

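```bash
python3 - <<'E'
from g import *
mk=lambda p,r:cam("wrist",dict(eef_pos=np.array(p),ee_rot=np.array(r)))
c1=mk([.5075,-.094,.2331],[2.604,1.758,0]);c2=mk([.4893,-.0868,.1116],[-2.604,-1.756,.001])
for n,a,b in(("LI",(297,125.5),(315.8,139.5)),("LO",(296.3,94),(316,88)),("Tend",(298,150.8),(316,178))):
    P,e=tri(ray(c1,a),ray(c2,b));print(n,bal(P),e,bal(plane(c2,b,.06)))
E
```

```text
LI [-0.1412  0.0559  0.0607] 7.660267934750275e-05 [-0.1411  0.0558  0.06  ]
LO [-0.141   0.0865  0.0679] 0.00022868172357912113 [-0.141  0.087  0.06 ]
Tend [-0.1411  0.0286  0.0519] 8.67617252986665e-05 [-0.141   0.0307  0.06  ]
```

Three key points measured from two wrist views average 60 mm high (52–68 mm). The key centre comes out at x -141 mm, y +2 mm, which agrees with the text. I'll descend onto it.

send_rows([
  [0, 0, -0.002, 0.015, 0],
  [0, 0, -0.002, 0.03, 0],
  [0, 0, -0.002, 0.04, 0],
  [0, 0, -0.002, 0.045, 0],
  [0, 0, -0.002, 0.045, 0],
])

```text
time_s: 9.35
eef_pos: [0.4871, -0.0859, 0.0674]
ee_rot: [2.604, 1.757, 0.0]
wrist_force: [0.0, 0.2, 0.3]
finger_gap: -0.0001
```

send_rows([
  [0, 0, 0, 0.0015, 0],
  [0, 0, 0, 0.003, 0],
  [0, 0, 0, 0.0045, 0],
  [0, 0, 0, 0.006, 0],
  [0, 0, 0, 0.006, 0],
])

```text
time_s: 9.85
eef_pos: [0.4868, -0.0858, 0.0612]
ee_rot: [-2.604, -1.757, 0.0]
wrist_force: [0.4, 0.3, 0.3]
finger_gap: 0.0002
```

send_rows([
  [0, 0, 0, 0.001, 0],
  [0, 0, 0, 0.002, 0],
  [0, 0, 0, 0.002, 0],
])

```text
time_s: 10.15
eef_pos: [0.487, -0.0858, 0.0593]
ee_rot: [2.604, 1.757, 0.0]
wrist_force: [-0.5, -0.1, 1.1]
finger_gap: 0.0001
```

send_rows([
  [0, 0, 0, 0.001, 0],
  [0, 0, 0, 0.002, 0],
  [0, 0, 0, 0.002, 0],
])

```text
time_s: 10.45
eef_pos: [0.4873, -0.0859, 0.0574]
ee_rot: [2.604, 1.756, 0.001]
wrist_force: [-0.1, -0.8, 2.8]
finger_gap: -0.0001
```

send_rows([
  [0, 0, 0, 0.001, 0],
  [0, 0, 0, 0.001, 0],
])

```text
time_s: 10.65
eef_pos: [0.4874, -0.0859, 0.0564]
ee_rot: [2.604, 1.756, 0.001]
wrist_force: [1.6, -0.3, 3.2]
finger_gap: 0.0002
```

send_rows([
  [0, 0, 0, 0.001, 0],
  [0, 0, 0, 0.001, 0],
])

```text
time_s: 10.85
eef_pos: [0.4874, -0.086, 0.0554]
ee_rot: [2.604, 1.756, 0.001]
wrist_force: [1.6, -2.3, 3.9]
finger_gap: -0.0002
```

send_rows([
  [0, 0, 0, 0.001, 0],
  [0, 0, 0, 0.001, 0],
])

```text
time_s: 11.05
eef_pos: [0.4875, -0.086, 0.0545]
ee_rot: [2.604, 1.756, 0.002]
wrist_force: [1.9, -2.1, 5.3]
finger_gap: 0.0002
```

send_rows([
  [0, 0, 0, 0.001, 0],
  [0, 0, 0, 0.001, 0],
])

```text
time_s: 11.25
eef_pos: [0.4877, -0.0861, 0.0542]
ee_rot: [2.603, 1.756, 0.002]
wrist_force: [1.2, -0.4, 13.2]
finger_gap: -0.0003
```

That's the hard stop: z has stalled at 54 mm while the force rises. I'll release and withdraw.

send_rows([
  [0, 0, 0, -0.003, 0],
  [0, 0, 0, -0.006, 0],
  [0, 0, 0, -0.01, 0],
  [0, 0, 0, -0.02, 0],
  [0, 0, 0, -0.05, 0],
  [0, 0, 0, -0.09, 0],
  [0, 0, 0, -0.13, 0],
  [0, 0, -0.01, -0.17, 0],
  [0, 0, -0.03, -0.19, 0],
  [0, 0, -0.05, -0.19, 0],
])

```text
time_s: 12.25
eef_pos: [0.4411, -0.0668, 0.2463]
ee_rot: [2.602, 1.755, 0.006]
wrist_force: [0.1, 0.5, -1.2]
finger_gap: -0.0001
```

send_rows([
  [0, -0.03, -0.01, 0, 0],
  [0, -0.07, -0.02, 0, 0],
  [0, -0.11, -0.02, 0, 0],
  [0, -0.15, -0.02, 0, 0],
  [0, -0.19, -0.02, 0, 0],
  [0, -0.23, -0.02, 0, 0],
  [0, -0.25, -0.02, 0, 0],
  [0, -0.25, -0.02, 0, 0],
  [0, -0.25, -0.02, 0, 0],
])

```text
time_s: 13.15
eef_pos: [0.3278, -0.2905, 0.2433]
ee_rot: [-2.604, -1.755, -0.0]
wrist_force: [0.6, 0.1, 0.1]
finger_gap: 0.0
```

```bash
python3 - <<'E'
from g import *
go(w(-.141,.001,.3))
t=capture("top")[:,:,::-1]
cv2.imwrite("pics/t9.png",cv2.resize(t[85:285,290:490],(600,600),interpolation=cv2.INTER_CUBIC))
cv2.imwrite("pics/s9.png",capture("scene")[:,:,::-1])
c=cam("top")
for P in((-.041,.037,.1725),(-.05,.037,.1725),(-.064,.078,.1565),(.104,.078,.1565),(.104,-.078,.1565)):print((proj(c,w(*P))-[290,85]+.5)*3-.5)
E
```

```text
t 13.15 now bal [-0.2129 -0.2478  0.2433] tilt z [-0.0007  0.0014 -1.    ] gap 2.5097816412644737e-05 F [0.6433 0.1178 0.1377] j [ 0.7571  0.315  -0.124   2.0583  0.0539  0.7726  0.216 ]
tool shift [ 0.2489  0.0719 -0.0565] turn 0.000343276070819779
[249.8856 329.1839]
[245.484  340.5933]
[184.843 340.059]
[265.2935 133.3662]
[458.4841 209.0889]
```

View pics/t9.png

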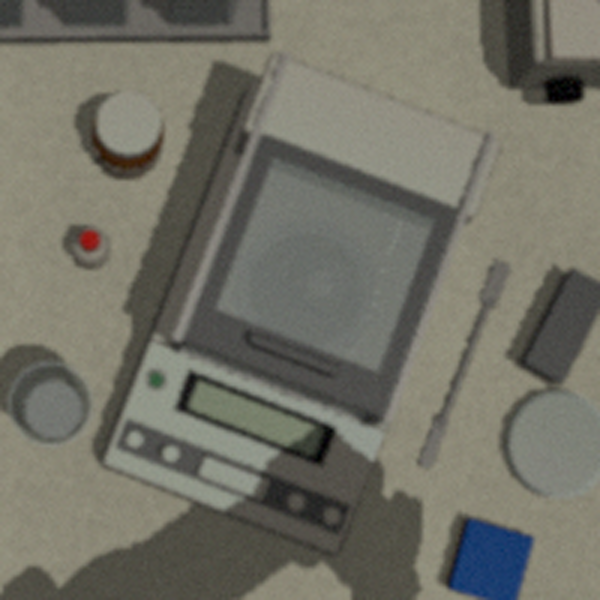

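View pics/s9.png

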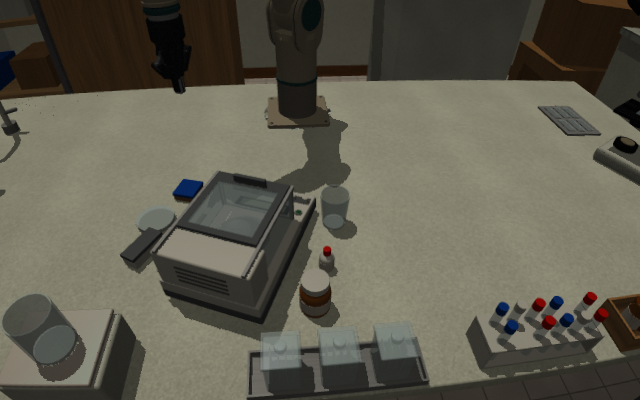

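The cover is shut: the bar's left end is at (247,335) in the crop, where I predicted it. The key row is clear and nothing else has moved.

```bash
python3 -c "
from workcell import *
print(sign_off())"
```

```text
the job is handed in; nothing more can be done
None
```

I closed the sliding cover, then pressed the tare key fully down, let it up and withdrew. The job was handed in after about 13 s of the 42 s allowed.

- **Cover:** With the fingers shut, I pushed the finger bar about 88 mm forward until it met its stop. The tool stopped moving while the force rose to about 5.4 N. The last top picture shows the bar and the plate's rear edge within 1–2 mm of the calculated shut position.
- **Tare key:** I pressed straight down over its centre. Resistance began at about 59 mm height and the key stalled at about 54 mm, roughly the full 6 mm of travel. The last step against the hard stop reached about 13 N, more than the 4.5 N needed and so not as light as it could have been. The fingertips stayed well away from the round keys.
- **After withdrawing:** The wrist force was back to about zero. The last pictures show no visible movement of the dish, which I saw only through the glass cover, or of any bystander.
- **Checks that disagreed:**
    - My two-view heights were scattered: bar top 161–170 mm against 172.5 mm, and key tops 52–68 mm against 60 mm.
    - One key height from the top and wrist views came out at 36 mm. I discarded it because the two views were nearly parallel.
    - The wrist camera placed the bar and keys about 2–3 mm off along the balance's y, roughly the calibration error.
    - Because of this I relied on contact forces for the end positions. That the key came back up was judged only from the top picture, not measured.

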